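Hang the gauge rod through the drill guide

TASK

Pull open the drawer of the small tool chest and take the tall square-headed gauge rod by its head straight up out of its rack, leaving the two short tools standing in theirs. Then lower the rod upright through the hole of the drill guide, never letting it touch the guide or the timber under it, until its tip hangs about 20 mm below the underside of the guide plate. Finish while still holding it there, still and centred in the hole: do not let go.

Things in the scene. Friction and masses are not known exactly. Their poses are not given: they have to be found in the camera images.
- chest_drawer0 (a joint): the one drawer of the grey tool chest (chest 240 deep, 270 wide, 164 mm high, fixed on the bench, drawer front towards the robot): metres that it has been pulled out along the chest's own -x; 0 is shut, where it starts, 0.166 is the stop. It slides freely (2 to 3 N) and stays where it is left. The rod's slot comes out from under the chest's top at about 0.06; 0.14 or so leaves good room for a gripper
- chest_drawer0_handle (a point): middle of the drawer's handle: a level round steel bar, 11 mm thick, 120 mm long along its y axis, its centre 35 mm in front of the drawer's face, at 126 mm height (38 mm below the chest's top, 25 mm below the drawer front's upper edge), free from above. x points from the handle into the chest (the drawer opens along -x), z up. It moves with the drawer
- rod_center (a point): the gauge rod, half-way up: 126 mm tall; a round steel stem 10 mm thick and 90 mm long, above it a square aluminium head 20 x 20 x 36 mm with dark grooves; about 0.11 kg. It starts upright in one of the rack's three slots (which one varies), its head's top 4 mm below the drawer front's upper edge. z is along the rod, up; x and y square to the head's faces
- rod_grip (a point): centre of the rod's square head, 108 mm above the tip, on the rod's axis: where to grip it. Axes as of rod_center
- rod_tip (a point): the lower end of the rod's stem, on its axis. Axes as of rod_center
- guide_hole (a point): centre of the upper mouth of the drill guide's hole. The guide is an aluminium bridge fixed to the bench: a level plate 110 x 130 mm, 30 mm thick, top 125 mm above the bench, on two cheeks, with one upright round through hole, 26 mm across, in its middle. A piece of timber 200 x 90 x 45 mm lies under the plate, 50 mm below its underside. z up; x along the timber
- rack_mid (a point): middle of the top of the black plastic rack, 50 x 170 x 45 mm, fixed in the drawer, which it moves with. It has three upright round slots 12 mm across, 50 mm apart in a row along its y (the drawer's width), the middle one at this point; they hold the rod and two short tools loosely, feet on the drawer's floor 22 mm above the bench. x points into the chest, z up
- punch_center (a point): half-way up the short steel punch, 78 mm tall, 10 to 13 mm thick, without a wide head: stands in another slot of the same rack; to be left there
- stub_center (a point): half-way up the short tool with a round black knob, 78 mm tall, knob 24 mm across: stands in another slot of the same rack; to be left there

How it is judged:
On the way, in this order (a step that is already met when the one before it is completed fails the run):
1. the drawer is pulled open at least 80 mm (value of joint chest_drawer0 above 0.08 m), for 0.2 s.
2. the rod is drawn up clear of the rack, in the gripper (height (world z) of rod_tip above 0.08 m and contact force between rod and the fingers above 0.5 N), for 0.2 s.
At the end, for the whole second after the job is handed in: rod held in the gripper, at rest (under 20 mm/s), not touching the guide: tip within 5 mm of the hole's axis and 8 to 35 mm below the underside of the plate, rod within 0.08 rad of upright; both short tools still in the rack (horizontal distance between rod_tip and guide_hole below 0.005 m and angle between rod_center's own z axis and vertical below 0.08 rad and z of rod_tip in the frame of guide_hole between -0.065 and -0.038 m and contact force between rod and the fingers above 0.5 N and contact force between rod and guide below 0.1 N and linear speed of rod below 0.02 m/s and height (world z) of each of punch_center, stub_center below 0.075 m); the arm keeps its last pose, push and grip.
It fails at once if the rod touches the guide or the timber in it (contact force between rod and guide above 0.1 N).
It fails at once if a short tool is drawn out of the rack (height (world z) of any of punch_center, stub_center above 0.09 m).
It also fails if it takes over 66 s, if anything falls off the work surface, if the arm or the gripper's body presses on something with over 40 N, if the wrist force passes 120 N, or if a joint passes its speed limit or range.

ROBOT

A 7-joint arm with a two-finger parallel gripper is mounted at the origin on the work surface. World frame = base frame: x ahead of the robot, y to its left, z up, the work surface at z = 0. Lengths are in m, angles in rad, forces in N, time in s.
With the tool pointing down it reaches from about 0.425 to 0.925 m from the base axis. Payload 6.8 kg.
Tool frame: the origin (TCP) lies midway between the tips of the shut fingers; the grasp point (between the pads) lies 19 mm behind it; x points along the fingers, y is the direction in which the jaws open and shut, and the axes are right-handed (so a half turn about x gives the same grasp; the last joint's range is limited). The gripper opens to 85 mm and grips with 20 to 120 N. Pads are 22 mm wide; open, the fingers measure 114 mm over their backs; the gripper's body (76 mm by 85 mm) begins 54 mm behind the grasp point. The pads swing forward as they close: fully open they stand 13 mm farther back than shut.
Start: joints at [-1.359, 0.477, 0.022, 1.555, -0.011, 1.109, -0.083], TCP at [0.212, 0.641, 0.231] pointing down, gripper open.
Joint ranges: [-2.96, 2.96], [-0.34, 2.1], [-1.41, 1.46], [0.24, 2.44], [-1.37, 4.51], [0.17, 1.92], [-2.96, 2.96]. Speed limits (rad/s): [2.39, 2.39, 3.14, 3.14, 3.14, 3.14, 3.14].

INTERFACE

Orientations are given as a rotation vector (axis times angle).
In Python, from bench import r, viewer, nets gives the robot as it stands.
- The arm moves only by the shell command python3 -m pendant 'ROWS' [FORCE]. ROWS is JSON, one flat list of numbers, 5 for each row, row after row: the finger opening in mm, from 0 to 85.4, then the shift along the tool's x, y, z in mm, then the turn about the tool's x in rad. A call has 1 to 20 rows; each row shifts and turns the commanded pose from where the row before left it, along the tool's axes as they then stand; what a row does not reach is not made up. A row lasts 1/8 s, in which the tool goes at most 62.5 mm and 10.7 degrees, less where a joint would pass 70% of its speed; a pose out of reach is approached as far as the arm can. A call with a gripper value outside its range is refused whole. The fingers move at their own pace and stop on an object; FORCE is the grip in N (left out, the last holds). Time passes only in rows, so rows that do not move let the fingers close. It gives the time, the measured TCP pose, the force and the opening at its end, in the units of the state.
- r.get_obs(): the state, without advancing time (a new reading comes with each control period).
- viewer.grab_frame(name): name is "scene" or "top" or "wrist"; returns (picture, depth): 384x512x3 uint8, red, green, blue; 384x512 float32, m along the optical axis (not along the pixel's ray), 0 where there is no reading.
- viewer.calibration(name): a dict with "mtx" (3x3 intrinsics, pixels), "world_to_cam" (4x4, takes a point from world to camera coordinates). Camera axes: x right, y up, looking along -z (the intrinsics and any distortion apply to the point x, -y, -z); pixel columns grow to the right and rows downward; lengths in m; the calibration is good to about 2 mm. A picture is of the moment at which its call begins: read the wrist's pose just before it. calibration takes no time and is no camera call; for the wrist camera it gives the pose at the moment of the call.
- r.hand_in(): hands the job in, once; it reports no verdict.
Trained networks look in the newest picture that a camera, given by its name, has taken for a name from the list of things; names that differ only in an ending like _2 or _b are one class to them, and where a whole thing is asked for, a point or a joint stands for the part that bears it (a point fixed in the world has none). Each returns a list of dicts, best first, with "score" (0 to 1); they miss things now and then, are a little off and sometimes report something else, mostly with a low value. They report only what shows in the picture. A call takes as long as a camera call.
- nets.look_for(name, camera): "location" ([x, y, z] in m, in world coordinates, good to about 4 mm: the middle of the surface that is visible of it).
- nets.silhouettes(name, camera): "mask" (384x512 bool, what is visible of it).
The state is a dict: "clock": time; "joints": joint angles; "qvel": joint speeds; "tau": joint torques, N m; "tcp_pos": TCP position; "orientation": TCP orientation; "contact_force": force on the tool from outside, world axes, zero at the start; "moment": the same for the moment, N m; "grip_width": finger opening in m.
Only numpy, scipy, OpenCV 4.12 (cv2) and the standard library are available. Lean on these libraries where they do the work, as an engineer would, in place of code of your own. Each camera call takes 0.05 s, during which the arm holds its last target. There are 200 camera calls.

## Working session

There is one attempt and no reset: what is moved stays moved. The work goes in short steps, Python scripts to look and compute and a shell command to move; the robot and the scene stay as the last step left them, time stands still between calls to the robot, and variables do not carry over. Pictures are saved under pics/ and viewed, about 8 in all and at most 12, crops included, and the job is handed in when it is done.

```bash
ls; mkdir -p pics
cat > h.py <<'E'
import numpy as np,cv2
from bench import r,viewer,nets
from scipy.spatial.transform import Rotation as R
def pose():
    o=r.get_obs(); return np.array(o['tcp_pos']),R.from_rotvec(o['orientation']).as_matrix(),o
def cloud(depth,cal):
    K=cal['mtx'];v,u=np.mgrid[:384,:512];d=depth
    p=np.stack([(u-K[0,2])/K[0,0]*d,-(v-K[1,2])/K[1,1]*d,-d,np.ones_like(d)],-1)
    return (p@np.linalg.inv(cal['world_to_cam']).T)[...,:3]
def proj(p,cal):
    K=cal['mtx'];c=(np.array(cal['world_to_cam'])@np.r_[p,1])[:3];return K[0,0]*c[0]/-c[2]+K[0,2],K[1,1]*-c[1]/-c[2]+K[1,2]
E
python3 - <<'E'
from h import *
p,M,o=pose();print(p,M.round(3),o['grip_width'],o['clock'])
ims=[]
for c in ['scene','top']:
    im,d=viewer.grab_frame(c);ims.append(im);cal=viewer.calibration(c);print(c,{k:np.round(v,3).tolist() for k,v in cal.items()})
    np.savez(f'{c}0.npz',im=im,d=d)
    for n in ['chest_drawer0_handle','guide_hole','chest_drawer0','rod_center','rack_mid']:
        print(n,[(np.round(x['location'],4).tolist(),round(x['score'],2)) for x in nets.look_for(n,c)[:2]])
cv2.imwrite('pics/a.png',cv2.resize(np.vstack(ims),(400*1,600))[:,:,::-1])
cv2.imwrite('pics/top.png',ims[1][:,:,::-1])
cv2.imwrite('pics/scene.png',ims[0][:,:,::-1])
E
```

```text
pics
[0.21200752 0.64021355 0.23031229] [[-0.     0.314  0.949]
 [-0.002  0.949 -0.314]
 [-1.    -0.002  0.   ]] 0.0854129685688105 0.0
scene {'mtx': [[367.279, 0.0, 249.064], [0.0, 367.279, 193.255], [0.0, 0.0, 1.0]], 'world_to_cam': [[0.705, -0.71, 0.001, -0.422], [0.669, 0.665, 0.332, -0.474], [-0.236, -0.233, 0.943, -0.687], [0.0, 0.0, 0.0, 1.0]]}
chest_drawer0_handle [([0.589, 0.1771, 0.1288], 0.68)]
guide_hole [([0.5022, -0.2155, 0.124], 0.94), ([0.5866, 0.1777, 0.1285], 0.61)]
chest_drawer0 [([0.5871, 0.1789, 0.1308], 0.68)]
rod_center []
rack_mid [([0.5874, 0.1762, 0.1319], 0.82)]
top {'mtx': [[374.73, 0.0, 255.34], [0.0, 374.73, 184.31], [0.0, 0.0, 1.0]], 'world_to_cam': [[-0.001, -1.0, 0.002, 0.01], [0.984, -0.001, 0.178, -0.636], [-0.178, 0.003, 0.984, -0.895], [0.0, 0.0, 0.0, 1.0]]}
chest_drawer0_handle [([0.5846, 0.1906, 0.1326], 0.7)]
guide_hole [([0.5048, -0.208, 0.127], 0.77)]
chest_drawer0 [([0.5875, 0.1891, 0.1281], 0.96)]
rod_center [([0.5054, -0.208, 0.1261], 0.21)]
rack_mid [([0.5852, 0.1936, 0.1276], 0.59)]
```

View pics/top.png

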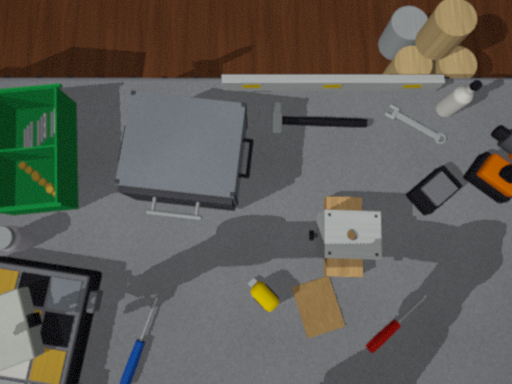

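View pics/scene.png

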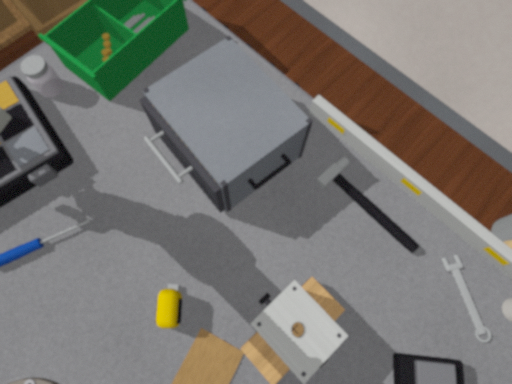

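The top view shows the chest with its front handle at about (175,212), and the guide's hole at about (352,234). The scene view agrees: handle at (168,158), hole at (298,328). Next I fit the geometry from depth.

Run:
```python
from h import *
for c in ['top','scene']:
    f=np.load(f'{c}0.npz');d=f['d'];im=f['im'];cal=viewer.calibration(c);P=cloud(d,cal);ok=d>0
    x,y,z=P[...,0],P[...,1],P[...,2]
    m=ok&(abs(z-.164)<.012)&(x>.55)&(x<.95)&(y>-.0)&(y<.4)
    m=cv2.morphologyEx(m.astype(np.uint8),cv2.MORPH_OPEN,np.ones((5,5)))>0
    print(c,'chesttop',m.sum(),np.median(z[m]),cv2.minAreaRect(np.float32(P[m][:,:2])))
    h=ok&(z>.1)&(z<.145)&(x>.5)&(x<.63)&(y>.0)&(y<.4)
    n,l,s,ce=cv2.connectedComponentsWithStats(h.astype(np.uint8))
    for i in range(1,n):
        if s[i,4]>40:
            q=P[l==i];print('h',s[i],ce[i].round(),q.mean(0).round(4),q.min(0).round(3),q.max(0).round(3),cv2.minAreaRect(np.float32(q[:,:2])))
    g=ok&(abs(z-.125)<.01)&(x>.4)&(x<.6)&(y>-.35)&(y<-.1)
    print('plate',g.sum(),np.median(z[g]),cv2.minAreaRect(np.float32(P[g][:,:2])))
    # hole: below-plate pixels enclosed
    hull=np.zeros_like(g,np.uint8);v,u=np.nonzero(g)
    cv2.fillConvexPoly(hull,cv2.convexHull(np.c_[u,v].astype(np.int32)),1)
    hm=cv2.morphologyEx((cv2.erode(hull,np.ones((15,15)))&~g).astype(np.uint8),cv2.MORPH_OPEN,np.ones((2,2)))
    n,l,s,ce=cv2.connectedComponentsWithStats(hm)
    print('holepx',s[1:],ce[1:])
    K=cal['mtx'];W=np.linalg.inv(cal['world_to_cam'])
    for e in ce[1:]:
        ray=W[:3,:3]@np.array([(e[0]-K[0,2])/K[0,0],-(e[1]-K[1,2])/K[1,1],-1]);print(W[:3,3]+ray*(.125-W[2,3])/ray[2])
```

```text
top chesttop 11150 0.16338080631862323 ((0.7146285176277161, 0.18004176020622253), (0.27206048369407654, 0.226796492934227), 83.38370513916016)
h [121 193 116  27 599] [177. 207.] [0.5699 0.1912 0.1266] [0.542 0.056 0.1  ] [0.602 0.323 0.145] ((0.5712113380432129, 0.1895919293165207), (0.2667136788368225, 0.0578189492225647), 89.17107391357422)
plate 2656 0.1240599016498789 ((0.5072218775749207, -0.21455195546150208), (0.13123205304145813, 0.11034168303012848), 87.97767639160156)
holepx [[349 230  10  11  87]] [[353.12643678 235.2183908 ]]
[ 0.50455346 -0.215201    0.125     ]
scene chesttop 13231 0.1646706442715712 ((0.7133442163467407, 0.17958247661590576), (0.2758292853832245, 0.2295934408903122), 83.31684875488281)
h [142 105  99  97 971] [184. 164.] [0.5761 0.1623 0.1267] [0.54  0.053 0.1  ] [0.629 0.321 0.145] ((0.5755664706230164, 0.18313448131084442), (0.07960496097803116, 0.26869791746139526), 5.842827796936035)
plate 4877 0.12560446674816828 ((0.5062241554260254, -0.2147635817527771), (0.13008832931518555, 0.11015214025974274), 88.0558853149414)
holepx [[293 323  14  16 174]] [[299.44827586 330.56321839]]
[ 0.50565897 -0.21642003  0.125     ]
```

```bash
python3 -m pendant '[85,0,0,0,0.171, 85,0,0,0,0.171, 85,0,0,0,0.171, 85,0,0,0,0.171, 85,0,0,0,0.171, 85,0,0,0,0.171, 85,0,0,0,0.171, 85,0,0,0,0.171, 85,-7,40,40,0, 85,-7,40,40,0, 85,-7,40,40,0, 85,-7,40,40,0, 85,-7,40,40,0, 85,-7,40,40,0, 85,-7,40,40,0, 85,-7,40,40,0, 85,-7,40,40,0, 85,-7,40,40,0, 85,0,0,0,0]'
python3 - <<'E'
from h import *
p,M,o=pose();print(p,M.round(3),o['clock'])
cal=viewer.calibration('wrist');im,d=viewer.grab_frame('wrist');np.savez('w1.npz',im=im,d=d)
print(np.linalg.inv(cal['world_to_cam']).round(3))
P=cloud(d,cal);cv2.imwrite('pics/w1.png',im[:,:,::-1])
for n in ['chest_drawer0_handle']:
    print(n,[(np.round(x['location'],4).tolist(),round(x['score'],2)) for x in nets.look_for(n,'wrist')[:2]])
    for s in nets.silhouettes(n,'wrist')[:1]:
        q=P[s['mask']&(d>0)];print(s['score'],len(q),np.median(q,0),np.percentile(q,[2,98],0))
# handle bar from both views: points well in front of face
cx=np.array([.9932,-.1163]);cy=-np.array([.1163,-0])*-1;cy=np.array([.1163,.9932]);c0=np.array([.714,.180])
def bar(P,ok,n):
    a=(P[...,:2]-c0)@cx;b=(P[...,:2]-c0)@cy
    m=ok&(P[...,2]>.11)&(P[...,2]<.145)&(a<-.135)&(a>-.2)&(abs(b)<.1)
    q=P[m];print(n,m.sum(),q.mean(0),cv2.minAreaRect(np.float32(q[:,:2])),q[:,2].max()) if m.sum()>5 else print(n,0)
    a=a[m];print('a',np.percentile(a,[5,50,95]).round(4),'b',np.percentile(b[m],[2,98]).round(4))
bar(P,d>0,'wrist')
for c in ['top','scene']:
    f=np.load(f'{c}0.npz');bar(cloud(f['d'],viewer.calibration(c)),f['d']>0,c)
E
```

```text
clock: 2.98
tcp_pos: [0.5657, 0.1911, 0.3024]
orientation: [1.302, 1.144, -1.3]
contact_force: [-0.4, 0.7, 0.3]
grip_width: 0.0848
[0.56567913 0.19114253 0.30241425] [[ 0.003  0.992 -0.126]
 [-0.001 -0.126 -0.992]
 [-1.     0.003  0.001]] 2.975
[[ 0.992  0.119  0.036  0.576]
 [-0.124  0.94   0.317  0.272]
 [ 0.004 -0.319  0.948  0.446]
 [ 0.     0.     0.     1.   ]]
chest_drawer0_handle [([0.5897, 0.2125, 0.1505], 0.62)]
0.65 8766 [0.59028906 0.21510101 0.15182021] [[0.5457732  0.07570235 0.04232178]
 [0.61119178 0.31777589 0.15407109]]
wrist 1969 [0.5561116  0.20274261 0.13128035] ((0.5629099607467651, 0.19693635404109955), (0.12900659441947937, 0.0334840752184391), 83.54281616210938) 0.13492684600068722
a [-0.1679 -0.1616 -0.1401] b [-0.0598  0.0604]
top 324 [0.55547672 0.19755144 0.12924707] ((0.5628990530967712, 0.19787639379501343), (0.12900352478027344, 0.03145119920372963), 83.4939193725586) 0.13499923096134658
a [-0.1673 -0.1615 -0.1417] b [-0.0615  0.0595]
scene 403 [0.55516726 0.19447576 0.13064434] ((0.5629163980484009, 0.19624494016170502), (0.12820541858673096, 0.03326259180903435), 83.68013763427734) 0.13516803953106082
a [-0.1678 -0.1617 -0.1405] b [-0.0633  0.0582]
```

View pics/w1.png

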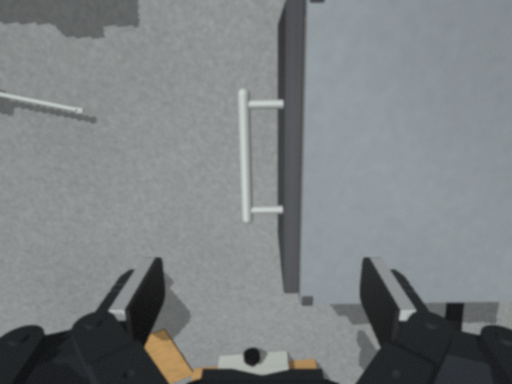

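The wrist picture shows the bar from (243,95) to (247,220) and the fingers clear of it. All three cameras agree on the bar to within 1 mm.

```bash
python3 -m pendant '[26,0,-13,-6,-0.01, 26,0,0,0,0, 26,40,0,0,0, 26,40,0,0,0, 26,20,0,0,0, 26,0,0,0,0, 26,0,0,0,0, 26,0,0,0,0]'; python3 -c "
from h import *
print(pose())"
```

```text
clock: 4.12
tcp_pos: [0.5512, 0.2047, 0.2026]
orientation: [1.289, 1.156, -1.285]
contact_force: [-0.3, -0.8, 1.0]
grip_width: 0.0258
(array([0.55123186, 0.20474287, 0.20259379]), array([[ 0.00193337,  0.99431481, -0.10646281],
       [ 0.00118309, -0.1064652 , -0.99431572],
       [-0.99999743,  0.00179642, -0.0013822 ]]), {'clock': 4.125, 'joints': array([-0.85450906,  0.39307705,  0.50953642,  1.82794069, -0.22795419,
        0.97628805, -0.35591483]), 'qvel': array([ 0.00114023,  0.0025311 , -0.00179592,  0.00498696,  0.00024499,
        0.00017887,  0.00127661]), 'tau': array([-8.21142853e-02, -4.62039614e+01,  6.53954744e+00, -2.53018159e+01,
        9.21703322e-03,  3.29741822e-03, -2.69013559e-03]), 'tcp_pos': array([0.55123186, 0.20474287, 0.20259379]), 'orientation': array([ 1.28918338,  1.156426  , -1.28532606]), 'contact_force': array([-0.31752692, -0.7949089 ,  1.03809871]), 'moment': array([-0.01153331, -0.0165464 , -0.02292117]), 'grip_width': 0.02581186393195063})
```

```bash
python3 -m pendant '[26,32,3,5,0, 26,32,0,0,0, 26,31,0,0,0, 26,0,0,0,0, 0,0,0,0,0, 0,0,0,0,0, 0,0,0,0,0, 0,0,0,0,0, 0,0,0,0,0]' 60
```

```text
clock: 5.25
tcp_pos: [0.5521, 0.1999, 0.1084]
orientation: [1.288, 1.16, -1.288]
contact_force: [-9.1, -0.2, 16.3]
grip_width: 0.0089
```

```bash
python3 -m pendant '[0,0,-15,0,0, 0,0,-25,0,0, 0,0,-25,0,0, 0,0,-25,0,0, 0,0,-25,0,0, 0,0,-20,0,0, 0,0,-8,0,0, 0,0,0,0,0, 0,0,0,0,0]'
```

```text
clock: 6.38
tcp_pos: [0.4125, 0.2158, 0.1084]
orientation: [1.292, 1.157, -1.283]
contact_force: [-1.2, -0.0, 13.3]
grip_width: 0.0089
```

```bash
python3 -m pendant '[28,0,0,0,0, 28,0,0,0,0, 28,0,0,0,0, 28,-30,0,0,0, 28,-50,0,0,0, 60,-60,0,0,0, 60,-50,40,0,0, 60,0,40,0,0, 60,0,0,0,0]'
cat > look.py <<'E'
import sys
from h import *
p,M,o=pose();print(p,M.round(3).tolist(),o['clock'])
t=sys.argv[1]
cal=viewer.calibration('wrist');im,d=viewer.grab_frame('wrist');np.savez(t+'.npz',im=im,d=d,W=cal['world_to_cam'],K=cal['mtx'])
P=cloud(d,cal);cv2.imwrite(f'pics/{t}.png',im[:,:,::-1])
for n in sys.argv[2:]:
    print(n,[(np.round(x['location'],4).tolist(),round(x['score'],2)) for x in nets.look_for(n,'wrist')[:3]])
    for s in nets.silhouettes(n,'wrist')[:1]:
        m=s['mask']&(d>0);q=P[m]
        zt=np.percentile(q[:,2],95);k=q[q[:,2]>zt-.006]
        print(' sil',round(s['score'],2),len(q),'topz',zt.round(4),cv2.minAreaRect(np.float32(k[:,:2])))
E
python3 look.py w2 rod_center rod_grip punch_center stub_center rack_mid
```

```text
clock: 7.5
tcp_pos: [0.4915, 0.2048, 0.2953]
orientation: [1.29, 1.153, -1.289]
contact_force: [-0.4, -0.4, -0.3]
grip_width: 0.0597
[0.49153259 0.20477848 0.29532237] [[0.002, 0.994, -0.11], [-0.001, -0.11, -0.994], [-1.0, 0.002, 0.001]] 7.5
rod_center [([0.5105, 0.2066, 0.1498], 0.69)]
 sil 0.81 751 topz 0.1501 ((0.5108041763305664, 0.202609583735466), (0.02012915350496769, 0.020363101735711098), 68.91729736328125)
rod_grip [([0.5129, 0.2073, 0.1471], 0.62)]
 sil 0.7 718 topz 0.1501 ((0.5105414986610413, 0.20289643108844757), (0.019782818853855133, 0.019666586071252823), 68.91729736328125)
punch_center [([0.5025, 0.1523, 0.0976], 0.46)]
 sil 0.52 184 topz 0.1021 ((0.502079963684082, 0.15392962098121643), (0.011206160299479961, 0.012132462114095688), 33.4888916015625)
stub_center []
 sil 0.81 450 topz 0.1023 ((0.5127127766609192, 0.25352680683135986), (0.021535979583859444, 0.022294189780950546), 84.64138793945312)
rack_mid [([0.5228, 0.2139, 0.0639], 0.73)]
 sil 0.72 47673 topz 0.1527 ((0.5261346101760864, 0.20100247859954834), (0.26306650042533875, 0.1530241072177887), 83.60116577148438)
```

View pics/w2.png

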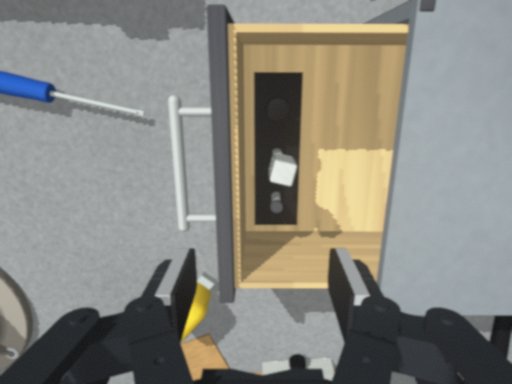

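The picture shows the drawer open, the rod's head at (283,170) turned about -14° to the drawer, the knob at (278,108) and the punch at (276,203). I line up the jaws with the head.

```bash
python3 -m pendant '[36,0,0,0,0.129, 36,0,0,0,0.129, 36,20,18,-5,0, 36,40,0,0,0, 36,0,0,0,0, 36,0,0,0,0, 36,0,0,0,0]'; python3 look.py w3 rod_grip; python3 -c "
from h import *
p,M,o=pose();print((M.T@(np.array([.5105,.203,.111])-p)*1000).round(1))"
```

```text
clock: 8.93
tcp_pos: [0.5088, 0.2045, 0.2367]
orientation: [1.475, 1.014, -1.47]
contact_force: [-0.1, 0.0, -0.4]
grip_width: 0.0362
[0.50879951 0.20450984 0.23669106] [[0.002, 0.934, -0.357], [0.002, -0.357, -0.934], [-1.0, 0.001, -0.002]] 8.925
rod_grip [([0.5162, 0.2074, 0.1481], 0.55)]
[125.1   2.3   0.7]
```

Run:
```python
from h import *
p,M,o=pose()
for t in ['w2','w3']:
    f=np.load(t+'.npz');P=cloud(f['d'],{'mtx':f['K'],'world_to_cam':f['W']})
    m=(f['d']>0)&(P[...,2]>.141)&(P[...,2]<.156)&(np.hypot(P[...,0]-.511,P[...,1]-.203)<.025)
    q=P[m];rc=cv2.minAreaRect(np.float32(q[:,:2]));print(t,len(q),np.median(q[:,2]),rc,((np.r_[rc[0],.111]-p)@M*1000).round(1))
```

```text
w2 545 0.1489720882176382 ((0.5107117295265198, 0.20274393260478973), (0.02047817036509514, 0.02054162323474884), 71.26686096191406) [125.1   2.6   0.9]
w3 789 0.14895318998107823 ((0.508467972278595, 0.20324008166790009), (0.019719211384654045, 0.01959712617099285), 69.25305938720703) [125.1   0.4   1.2]
```

```bash
python3 -m pendant '[36,25,1.5,1,0, 36,40,0,0,0, 36,35,0,0,0, 36,25,0,0,0, 36,0,0,0,0, 10,0,0,0,0, 10,0,0,0,0, 10,0,0,0,0, 10,0,0,0,0, 10,0,0,0,0]' 60
```

```text
clock: 10.32
tcp_pos: [0.5098, 0.203, 0.1112]
orientation: [1.475, 1.014, -1.471]
contact_force: [-0.6, -0.5, 6.3]
grip_width: 0.0196
```

```bash
python3 -m pendant '[10,-8,0,0,0, 10,-15,0,0,0, 10,-20,0,0,0, 10,-20,0,0,0, 10,-25,0,0,0, 10,-25,0,0,0, 10,-25,0,0,0, 10,-25,0,0,0, 10,-7,0,0,0, 10,0,0,0,0]'; python3 look.py w4 rod_center punch_center stub_center; python3 -c "
from h import *
for c in ['top','scene']:
    im,d=viewer.grab_frame(c);np.savez(c+'1.npz',im=im,d=d);cv2.imwrite(f'pics/{c}1.png',im[:,:,::-1])
    print(c,[(np.round(x['location'],4).tolist(),round(x['score'],2)) for x in nets.look_for('rod_center',c)[:2]])
a=cv2.imread('pics/scene1.png');b=cv2.imread('pics/w4.png');cv2.imwrite('pics/m1.png',cv2.resize(np.vstack([a,b]),(400,600)))"
```

```text
clock: 11.58
tcp_pos: [0.5089, 0.2026, 0.2803]
orientation: [1.473, 1.014, -1.472]
contact_force: [-0.4, 1.0, -1.2]
grip_width: 0.0193
[0.50893498 0.20255644 0.28026471] [[0.0, 0.934, -0.357], [0.0, -0.357, -0.934], [-1.0, 0.0, -0.001]] 11.575
rod_center [([0.5105, 0.209, 0.3125], 0.92)]
 sil 0.86 5230 topz 0.3187 ((0.5084558725357056, 0.20131605863571167), (0.021126966923475266, 0.019373290240764618), 69.57865142822266)
punch_center [([0.5016, 0.1557, 0.0961], 0.58)]
 sil 0.61 225 topz 0.2015 ((0.512665331363678, 0.20118126273155212), (0.0028004366904497147, 0.00021695377654395998), 86.63565063476562)
stub_center [([0.5129, 0.2554, 0.0967], 0.75)]
 sil 0.96 494 topz 0.1023 ((0.5130300521850586, 0.25266700983047485), (0.02183840051293373, 0.0215096827596426), 69.74446868896484)
top [([0.5077, 0.1959, 0.2844], 0.49)]
scene [([0.5064, 0.1954, 0.2995], 0.7)]
```

View pics/m1.png

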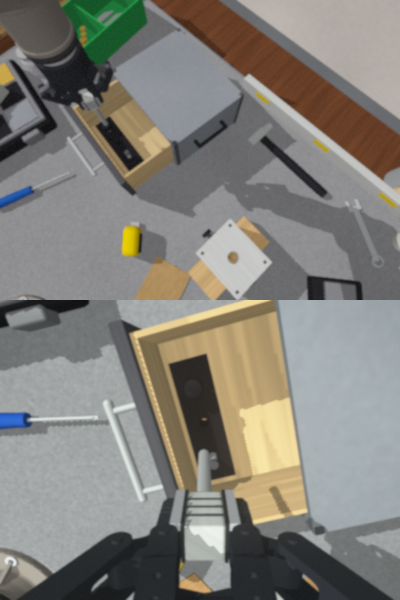

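Top: the scene view shows the rod hanging in the gripper above the open drawer. Bottom: the wrist view shows the rod's stem around (203,465) in the mosaic and both short tools still in the rack. I carry it over the guide with its tip at about 190 mm.

```bash
python3 -m pendant '[10,0,4,10,0, 10,0,8,20,0, 10,0,13,35,0, 10,0,15,40,0, 10,0,17,45,0, 10,0,17,45,0, 10,0,17,45,0, 10,0,16,43,0, 10,0,14,38,0, 10,0,12,32,0, 10,0,8,22,0, 10,0,5,14,0, 10,0,0,2,0, 10,0,0,0,0, 10,0,0,0,0]'
cat > rod.py <<'E'
import sys
from h import *
from scipy.optimize import least_squares
t=sys.argv[1]
p,M,o=pose();print('tcp',p.round(4),o['clock'],o['grip_width'])
def stem(P,m,n,cam):
    # stem band: tip z ~ p.z-.089 .. head bottom p.z+.001
    k=m&(P[...,2]<p[2]-.012)&(P[...,2]>p[2]-.085)&(np.hypot(P[...,0]-p[0],P[...,1]-p[1])<.03)
    q=P[k]
    if len(q)<40: print(n,'few',len(q));return
    def f(a):
        s=q[:,2]-(p[2]-.05);return np.hypot(q[:,0]-a[0]-a[2]*s,q[:,1]-a[1]-a[3]*s)-.005
    s=least_squares(f,[p[0],p[1],0,0],loss='soft_l1',f_scale=.001);a=s.x
    tip=a[:2]+a[2:]*-.039;print(n,len(q),'tip xy',tip.round(4),'tilt',a[2:].round(4),'rms',np.sqrt(np.mean(s.fun**2)).round(4),'zmin',P[m&(np.hypot(P[...,0]-p[0],P[...,1]-p[1])<.03)][:,2].min().round(4))
def hole(P,d,im,cal,n):
    g=(d>0)&(abs(P[...,2]-.125)<.006)&(np.hypot(P[...,0]-.506,P[...,1]+.215)<.08)
    q=P[g];rc=cv2.minAreaRect(np.float32(q[:,:2]));print(n,'plate',len(q),np.median(q[:,2]).round(4),np.round(rc[0],4),np.round(rc[1],4),round(rc[2],1))
for c in ['wrist','top','scene']:
    cal=viewer.calibration(c);im,d=viewer.grab_frame(c);np.savez(f'{t}{c}.npz',im=im,d=d,W=cal['world_to_cam'],K=cal['mtx']);cv2.imwrite(f'pics/{t}{c}.png',im[:,:,::-1])
    P=cloud(d,cal)
    s=nets.silhouettes('rod_center',c)
    if s: stem(P,s[0]['mask']&(d>0),c,cal)
    hole(P,d,im,cal,c)
    L=nets.look_for('guide_hole',c);print('  net hole',[(np.round(x['location'],4).tolist(),round(x['score'],2)) for x in L[:2]])
E
python3 rod.py v1; python3 -c "
import cv2,numpy as np
cv2.imwrite('pics/m2.png',np.hstack([cv2.resize(cv2.imread('pics/v1wrist.png')[100:384,130:390],(400,437)),cv2.resize(cv2.imread('pics/v1scene.png')[180:384,200:400],(400,437))]))"
```

```text
clock: 14.0
tcp_pos: [0.5061, -0.2136, 0.28]
orientation: [1.472, 1.015, -1.472]
contact_force: [-0.7, 0.3, -1.1]
grip_width: 0.0192
tcp [ 0.5061 -0.2136  0.28  ] 14.0 0.01916871127758612
wrist 735 tip xy [ 0.5049 -0.2141] tilt [ 0.0048 -0.0103] rms 0.0002 zmin 0.1247
wrist plate 15682 0.1263 [ 0.506  -0.2155] [0.1303 0.1104] 88.1
  net hole [([0.5126, -0.2042, 0.1302], 0.63)]
top few 30
top plate 2041 0.1241 [ 0.5073 -0.2112] [0.1252 0.1104] 87.9
  net hole [([0.5058, -0.201, 0.1247], 0.8)]
scene plate 0 nan [0. 0.] [0. 0.] 0.0
  net hole []
  return _methods._mean(a, axis=axis, dtype=dtype,
  ret = ret.dtype.type(ret / rcount)
```

View pics/m2.png

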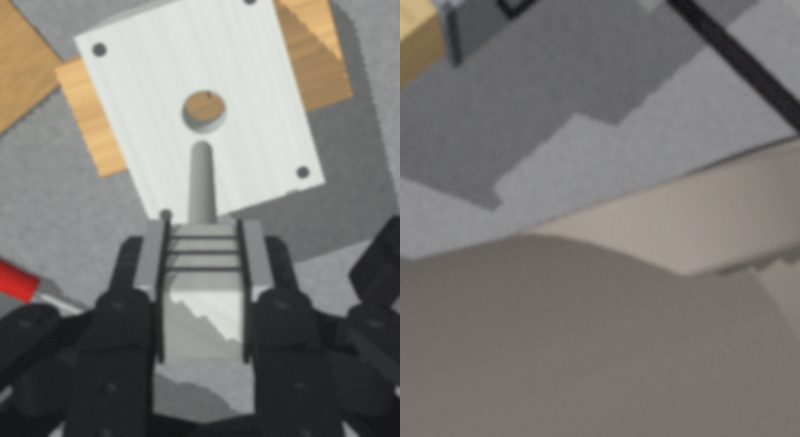

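The wrist view (left half) shows the stem at about (202,150), hanging over the hole at (204,110). The scene view is blocked by the arm. Next I measure the hole in the same wrist frame.

```bash
cat > hole.py <<'E'
import sys
from h import *
f=np.load(sys.argv[1]+'wrist.npz');cal={'mtx':f['K'],'world_to_cam':f['W']};K=f['K'];W=np.linalg.inv(f['W']);im=f['im'];d=f['d']
# rectify image onto plane z=.126 (mouth), 0.25 mm/px around plate centre
N=240;s=.00025;cx,cy=.506,-.2155
j,i=np.meshgrid(np.arange(N),np.arange(N));X=cx+(j-N/2)*s;Y=cy-(i-N/2)*s
c=np.stack([X,Y,np.full_like(X,.1255),np.ones_like(X)],-1)@f['W'].T
u=(K[0,0]*c[...,0]/-c[...,2]+K[0,2]).astype(np.float32);v=(K[1,1]*-c[...,1]/-c[...,2]+K[1,2]).astype(np.float32)
o=cv2.remap(im,u,v,cv2.INTER_CUBIC);cv2.imwrite('pics/'+sys.argv[1]+'rect.png',cv2.resize(o[:,:,::-1],(480,480)))
g=cv2.GaussianBlur(cv2.cvtColor(o,cv2.COLOR_RGB2GRAY),(0,0),3)
for par in (30,20,14):
    h=cv2.HoughCircles(g,cv2.HOUGH_GRADIENT,1,200,param1=60,param2=par,minRadius=46,maxRadius=58)
    if h is not None: print(par,h[0,0],'xy',cx+(h[0,0,0]-N/2)*s,cy-(h[0,0,1]-N/2)*s);break
E
python3 hole.py v1
```

```text
30 [120.5 119.5  53. ] xy 0.506125 -0.21537499
```

```bash
sleep 1
```

```text
(no output)
```

View pics/v1rect.png

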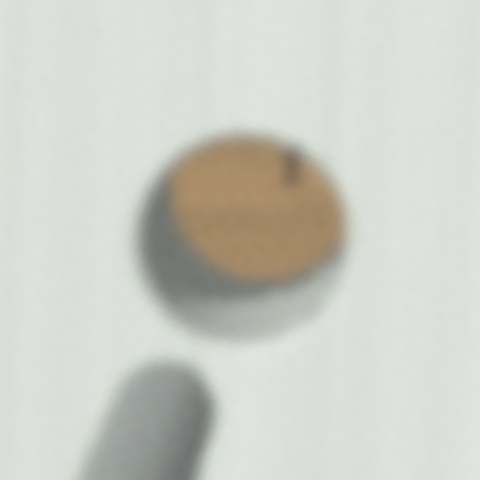

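The rectified view shows the hole as a clean circle centred at (241,239), radius 13.2 mm. That matches the plate centre to within 0.3 mm. I correct by about 1.8 mm, lower to just above the plate and re-measure.

```bash
python3 -m pendant '[10,5,1.6,0.8,0, 10,15,0,0,0, 10,15,0,0,0, 10,8,0,0,0, 10,0,0,0,0, 10,0,0,0,0]'; python3 rod.py v2 2>/dev/null; python3 hole.py v2
```

```text
clock: 15.2
tcp_pos: [0.5073, -0.2163, 0.2374]
orientation: [1.473, 1.013, -1.473]
contact_force: [0.2, -0.6, -1.4]
grip_width: 0.0192
tcp [ 0.5073 -0.2163  0.2374] 15.2 0.019244505943988497
wrist 784 tip xy [ 0.5062 -0.2169] tilt [ 0.0042 -0.0086] rms 0.0002 zmin 0.1172
wrist plate 19606 0.1263 [ 0.5062 -0.2156] [0.1305 0.1103] 88.1
  net hole [([0.5162, -0.1993, 0.1296], 0.97)]
top few 31
top plate 1816 0.1242 [ 0.5075 -0.2135] [0.1295 0.11  ] 88.7
  net hole [([0.5035, -0.1988, 0.1262], 0.64)]
scene few 0
scene plate 0 nan [0. 0.] [0. 0.] 0.0
  net hole []
30 [118.5 118.5  51.2] xy 0.505625 -0.215125
```

```bash
python3 -m pendant '[10,0,-0.8,-1.3,0, 10,5,0,0,0, 10,10,0,0,0, 10,10,0,0,0, 10,12,0,0,0, 10,12,0,0,0, 10,12,0,0,0, 10,8,0,0,0, 10,4,0,0,0, 10,0,0,0,0, 10,0,0,0,0, 10,0,0,0,0]'
python3 - <<'E'
from h import *
p,M,o=pose();cal=viewer.calibration('wrist');im,d=viewer.grab_frame('wrist');np.savez('v3wrist.npz',im=im,d=d,W=cal['world_to_cam'],K=cal['mtx'])
P=cloud(d,cal);s=nets.silhouettes('rod_center','wrist');m=s[0]['mask']&(d>0);q=P[m]
print(p,'rod top z',np.percentile(q[:,2],[99,95]))
k=q[(q[:,2]>.132)&(q[:,2]<p[2]-.008)&(np.hypot(q[:,0]-p[0],q[:,1]-p[1])<.02)]
from scipy.optimize import least_squares
f=lambda a:np.hypot(k[:,0]-a[0]-a[2]*(k[:,2]-.075),k[:,1]-a[1]-a[3]*(k[:,2]-.075))-.005
a=least_squares(f,[p[0],p[1],0,0],loss='soft_l1',f_scale=.001).x;print(len(k),'tip',a[:2],'at mouth',a[:2]+.05*a[2:],'tilt',a[2:])
E
python3 hole.py v3
```

```text
clock: 17.15
tcp_pos: [0.507, -0.2146, 0.1644]
orientation: [1.473, 1.013, -1.472]
contact_force: [0.3, 0.8, -1.4]
grip_width: 0.0194
[ 0.50700986 -0.21461763  0.16443681] rod top z [0.20337176 0.20292209]
350 tip [ 0.50572928 -0.21499297] at mouth [ 0.5060887  -0.21553362] tilt [ 0.00718848 -0.01081283]
30 [120.5 120.5  53.2] xy 0.506125 -0.215625
```

View pics/v3rect.png

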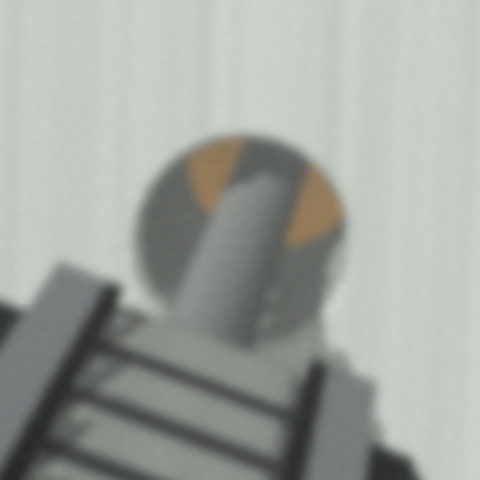

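The stem hangs in the middle of the hole, touching nothing, with its tip in the shadowed opening at about (260,180). The fit puts the tip 0.7 mm from the hole's axis.

```bash
python3 -c "
from h import *
o=pose()[2];print(abs(o['qvel']).max(),o['contact_force'],o['grip_width']);print(r.hand_in())"
```

```text
0.001307527506024483 [ 1.57769906e-01  1.28194960e-03 -1.99653675e+00] 0.019469922578410813
the job is handed in; nothing more can be done
None
```

I pulled the drawer open about 140 mm by its handle and drew the rod straight up out of the middle slot. I then lowered it through the guide hole and handed the job in with the gripper still holding it, 17 s into the 66 s allowed. The hand-in reports no verdict.

**Last checks before handing in:**
- **Position:** the tip is about 0.7 mm from the hole's axis.
- **Tilt:** about 0.013 rad from upright.
- **Depth:** the tip is at z ≈ 0.075–0.077 m, which is about 18–20 mm below the underside of the plate.
- **Stillness and contact:** the arm is at rest and the grip opening is 19.5 mm. The wrist reads only about 2 N, downward, and the picture shows a gap all round the stem.
- **Short tools:** both were still standing in the rack when I looked just after lifting the rod. I did not look at them again after that.

**What failed or disagreed:**
- **Handle grip:** the fingers read 8.9 mm on the 11 mm bar, with about 16 N upward force. The pull still worked.
- **Guide hole:** once the rod was over the guide, the networks' hole positions were 6–20 mm off, so I used my own plate and circle fits, which agreed to about 0.5 mm.
- **Scene camera:** the arm blocked its view of the guide, and the top camera saw too little of the stem. The final position therefore rests on the wrist camera alone.

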